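# Load the repeater into the test fixture and close its cover

### The arm

A 6-joint arm with a two-finger parallel gripper is mounted at the origin on the work surface. World frame = base frame: x ahead of the robot, y to its left, z up, the work surface at z = 0. Lengths are in m, angles in rad, forces in N, time in s.
With the tool pointing down it reaches from about 0.375 to 0.9 m from the base axis. Payload 3.1 kg.
Tool frame: the origin (TCP) lies midway between the tips of the shut fingers; the grasp point (between the pads) lies manip.hold_point_z behind it (manip.hold_point_z is the distance from the TCP to the grasp point, in m); z points along the fingers, y is the direction in which the jaws open and shut (so a half turn about z gives the same grasp; the last joint's range is limited). The gripper opens to 85 mm and grips with 20 to 120 N. Pads are 22 mm wide; open, the fingers measure 114 mm over their backs; the gripper's body (76 mm by 85 mm) begins 54 mm behind the grasp point. The pads swing forward as they close: fully open they stand 13 mm farther back than shut.
Start: joints at [-0.178, 0.527, 1.433, -0, 1.181, -0.178], TCP at [0.625, 0, 0.231] pointing down, gripper open.
Joint ranges: [-3.08, 3.08], [-0.75, 2.2], [0.22, 2.44], [-1.43, 4.57], [0, 2.65], [-2.85, 2.85]. Speed limits (rad/s): [2.79, 2.79, 3.14, 3.14, 3.14, 3.14].

### API

Orientations are given as a unit quaternion [x, y, z, w].
In Python, from station import manip, snapshot, workorder, models gives the robot as it stands.
- The arm moves only by the tool jog_arm, never from a script. Its argument "commands" is a list of rows, each a list of 5 numbers: the opening in per cent of the stroke, from 0 (shut) to 100 (fully open), then the shift along the world's x, y, z in cm, then the turn about the world's z in rad. A call has 1 to 8 rows; each row shifts and turns the pose as measured when the row begins; what a row does not reach is not made up. A row lasts 1/12 s, in which the tool goes at most 41.7 mm and 7.16 degrees, less where a joint would pass 70% of its speed; a pose out of reach is approached as far as the arm can. A call with a gripper value outside its range is refused whole. The fingers move at their own pace and stop on an object; "squeeze" is the grip in N (left out, the last holds). Time passes only in rows, so rows that do not move let the fingers close. It gives the time, the measured TCP pose, the force and the opening at its end, in the units of the state.
- manip.sense(): the state, without advancing time (a new reading comes with each control period).
- snapshot(name): name is "scene" or "side" or "wrist"; returns a dict with "image" (420x560x3 uint8, red, green, blue), "intrinsics" (3x3 intrinsics, pixels), "extrinsics" (4x4, takes a point from camera to world coordinates); the wrist camera has in their place "hand_eye" (4x4, takes a point from camera to tool coordinates, whose origin is the TCP and whose axes are the flange's). Camera axes: x right, y down, z forward; pixel columns grow to the right and rows downward; lengths in m; the calibration is good to about 2 mm. A picture is of the moment at which its call begins: read the wrist's pose just before it. There is no depth.
- workorder.sign_off(): hands the job in, once; it reports no verdict.
Trained networks look in a picture, given as the dict that the camera call returned (one of the last four; its "shot" number tells which), for a name from the list of things; names that differ only in an ending like _2 or _b are one class to them, and where a whole thing is asked for, a point or a joint stands for the part that bears it (a point fixed in the world has none). Each returns a list of dicts, best first, with "score" (0 to 1); they miss things now and then, are a little off and sometimes report something else, mostly with a low value. They report only what shows in the picture. A call takes as long as a camera call. They do not tell look-alikes from the thing itself.
- models.find_in(picture, name): "centre" ([x, y, z] in m, in world coordinates, good to about 4 mm: the middle of the surface that is visible of it).
- models.pinpoint(picture, name): "centre" ([x, y, z] in m, in world coordinates, good to about 4 mm: a listed point, or the origin of a listed thing).
The state is a dict: "t": time; "q": joint angles; "qd": joint speeds; "tau": joint torques, N m; "tcp_pos": TCP position; "tool_rot": TCP orientation; "force": force on the tool from outside, world axes, zero at the start; "ft_torque": the same for the moment, N m; "finger_gap": opening from 0.0 (shut) to 1.0 (fully open).
Only numpy, scipy, OpenCV 4.12 (cv2) and the standard library are available. Lean on these libraries where they do the work, as an engineer would, in place of code of your own. Each camera call takes 0.05 s, during which the arm holds its last target. There are 200 camera calls.

### The job

Lay the white wireless repeater flat, lights up, in the blue pocket of the test fixture, with its antennas pointing out over the fixture's open side, away from the hinge; set it down and let go gently. Then take the fixture's hinged cover by its black bar and lower it gently all the way down onto its stop, without letting it drop, and let go. Leave the power strip, mug, power adapter and screwdriver where they are.

Things in the scene. Friction and masses are not known exactly. Their poses are not given: they have to be found in the camera images.
- repeater: Loose white repeater, 0.2 kg: flat box 110 (x) x 62 (y) x 34 (z) mm, green lights on top; four rigid antennas, 9 mm thick, run from its -x end to x = -140 mm, at y = ±6 and ±18 mm, 14 mm above the underside. Origin: centre of the box's underside; z up. Starts flat on the desk, left of the fixture. Grip it across the 62 mm sides at mid-box.
- antenna_tips (a point): Point in the middle of the repeater's row of antenna tips, 140 mm along -x from its origin and 14 mm above its underside; same axes as the repeater.
- fixture: Test fixture fixed to the desk: aluminium plate 220 (x) x 170 (y) x 15 mm (x = -100 to +120 mm), a blue pocket of four low corner stops, two dark hinge brackets 70 mm high at its +x end, two rubber rests 53 mm high at x = -53, y = ±62 mm. Origin: on the desk under the pocket's centre; z up, +x towards the hinge, -x the open side for the antennas, roughly towards the robot.
- nest (a point): Centre of the pocket's floor, 15 mm above the desk, fixture's axes. Pocket 114 (x) x 66 (y) mm: 2 mm play round the repeater. Corner stops rise 14 mm above the floor, the top 6 mm sloped as lead-in; the long sides are open over the middle 78 mm for the fingers. Antennas lie between the -x stops. Seated, the repeater's origin is at this point, its axes along the fixture's.
- cover (a joint): Cover angle (rad): 0 fully down on its stop, grows as it opens, 1.57 upright, 1.75 open stop, leaning away from the pocket. Starts at 1.62 to 1.75 and stands there by hinge friction; let go below about 1.2 it falls shut. Cover: 0.35 kg, yellow frame, clear window, 140 mm long from the hinge, 130 wide, 8 thick; closed, its underside is 54 mm up, 5 mm over a seated repeater.
- cover_hinge (a point): Middle of the cover's hinge line, which runs along the fixture's y axis at x = 80, z = 58 mm in the fixture's frame. Its axes turn with the cover (the fixture's when closed; opening turns about +y).
- cover_handle (a point): Middle of the black round bar (14 mm thick, 110 mm long along y) at the cover's free end; cover's axes. Closed, it is 187 mm from the hinge along -x, 12 mm above it (70 mm above the desk). A 40 mm gap parts it from the cover's edge, bridged by arms at y = ±52 mm. It can be pinched from straight above at every cover angle, and turns in the fingers' grip.
- power_strip: White power strip, 62 x 270 x 38 mm, with orange and blue sockets, lying on the desk beyond the repeater. Origin: centre of its underside; long along y. To be left alone.
- mug: Blue mug, 80 mm wide, 90 mm high, standing right of the fixture. Origin: centre of its underside. To be left alone.
- adapter: Black power adapter, 110 x 52 x 32 mm, lying right of the fixture. Origin: centre of its underside. To be left alone.
- screwdriver: Screwdriver, 190 mm long, lying on the desk near the robot's right. To be left alone.
Mind the look-alikes: they are no part of the job. Leave any pink or purple look-alike of the repeater alone.

How it is judged:
On the way, in this order (a step that is already met when the one before it is completed fails the run):
1. the repeater lies seated in the pocket, antennas away from the hinge, released, while the cover is still open (horizontal distance between repeater and nest below 0.006 m and z of repeater in the frame of nest between -0.003 and 0.003 m and angle between repeater's own z axis and vertical below 0.04 rad and x of antenna_tips in the frame of nest below -0.12 m and value of joint cover above 1.2 rad and contact force between the fingers and repeater below 0.1 N), for 0.2 s.
2. the cover is fully down (value of joint cover below 0.03 rad), for 0.2 s.
At the end, for the whole second after the job is handed in: The cover is fully down (angle under 0.03 rad) and the repeater rests in the pocket: its origin within 6 mm of the pocket's centre in plan and 3 mm in height, tilted under 0.04 rad, square within 0.08 rad, antennas on the open side away from the hinge, all at rest and released (value of joint cover below 0.03 rad and horizontal distance between repeater and nest below 0.006 m and z of repeater in the frame of nest between -0.003 and 0.003 m and angle between repeater's own z axis and vertical below 0.04 rad and angle between the x axis of repeater and the x axis of fixture, either way round below 0.08 rad and x of antenna_tips in the frame of nest below -0.12 m and linear speed of repeater below 0.02 m/s); the robot touches nothing.
It fails at once if the cover falls: it moves down faster than 1.6 rad/s (about 0.3 m/s at the bar) in the last 0.25 rad above its stop (value of joint cover below 0.25 rad and velocity of joint cover below -1.6 rad/s).
It fails at once if the repeater is dropped into the pocket: faster than 0.5 m/s within 25 mm of its seat (distance between repeater and nest below 0.025 m and linear speed of repeater above 0.5 m/s).
It fails at once if the power strip, mug, adapter or screwdriver is moved by more than 30 mm (distance of any of power_strip, mug, adapter, screwdriver from where it was at the start of the episode above 0.03 m).
It also fails if it takes over 64 s, if anything falls off the work surface, if the arm or the gripper's body presses on something with over 40 N, if the wrist force passes 120 N, or if a joint passes its speed limit or range.

## Working session

There is one attempt and no reset: what is moved stays moved. The work goes in short steps, Python scripts to look and compute and a tool call to move; the robot and the scene stay as the last step left them, time stands still between calls to the robot, and variables do not carry over. Pictures are saved under pics/ and viewed, about 8 in all and at most 12, crops included, and the job is handed in when it is done.

Besides the shell and the picture viewer there is one more tool, called after "Call:" as a command line: name --pt "numbers of a row" for each row, then --argument value for the rest. jog_arm: Moves the arm, as the interface text tells. Its arguments: {"type":"object","properties":{"commands":{"type":"array","items":{"type":"array","items":{"type":"number"}}},"squeeze":{"type":"number"}},"required":["commands"]}

```bash
mkdir -p pics
cat > h.py <<'E'
from station import manip, snapshot, workorder, models
import numpy as np, cv2
def save(p,n,crop=None,k=1):
    im=p["image"][:,:,::-1]
    if crop: im=im[crop[1]:crop[3],crop[0]:crop[2]]
    cv2.imwrite("pics/"+n,cv2.resize(im,None,fx=k,fy=k,interpolation=cv2.INTER_CUBIC))
def px(p,X):
    T=np.linalg.inv(p["extrinsics"]);c=T[:3,:3]@np.array(X)+T[:3,3];u=p["intrinsics"]@c;return (u[:2]/u[2]).round(0).tolist()
E
python3 - <<'E'
from h import *
print(manip.hold_point_z, manip.sense())
ims=[]
for c in ("scene","side"):
    p=snapshot(c);ims.append(p["image"])
    for n in ("repeater","antenna_tips","fixture","nest","cover_hinge","cover_handle","power_strip","mug","adapter","screwdriver"):
        for d in models.pinpoint(p,n)[:3]: print(c,n,np.round(d["centre"],4),round(d["score"],2),px(p,d["centre"]))
    cv2.imwrite("pics/%s0.png"%c,p["image"][:,:,::-1])
E
```

```text
0.0187 {'t': 0.0, 'q': array([-1.78470498e-01,  5.28448110e-01,  1.43393600e+00, -7.31154296e-06,
        1.18136850e+00, -1.78525286e-01]), 'qd': array([ 1.31898467e-03, -3.45393547e-04,  5.85683977e-05, -4.53520852e-04,
       -1.64441294e-03,  1.32019550e-03]), 'tau': array([ 2.50220628e-04, -4.42344439e+01, -1.78024775e+01, -2.06930472e-04,
        8.36740597e-03,  2.24214921e-05]), 'tcp_pos': array([6.24275144e-01, 1.76619937e-04, 2.30333984e-01]), 'tool_rot': array([ 7.07086014e-01,  7.07126723e-01, -6.18713816e-04, -8.85186689e-04]), 'force': array([0.19613552, 0.40130982, 0.11074407]), 'ft_torque': array([0.00023932, 0.02492907, 0.01721425]), 'finger_gap': 0.9961778439823055}
scene repeater [0.4794 0.2178 0.0005] 0.96 [338.0, 192.0]
scene repeater [5.313e-01 4.831e-01 1.000e-04] 0.92 [422.0, 169.0]
scene repeater [ 0.662   0.037  -0.0008] 0.58 [317.0, 269.0]
scene antenna_tips [0.5804 0.6105 0.0117] 0.9 [466.0, 161.0]
scene antenna_tips [0.5802 0.156  0.0128] 0.88 [339.0, 225.0]
scene antenna_tips [ 0.6481 -0.4099  0.0007] 0.57 [162.0, 343.0]
scene fixture [ 0.5555 -0.1566 -0
[... 860 characters left out ...]
.1849 0.0173] 0.62 [305.0, 267.0]
side antenna_tips [0.5793 0.6146 0.0141] 0.59 [144.0, 345.0]
side fixture [ 0.4784 -0.4315 -0.0015] 0.34 [341.0, 165.0]
side nest [ 0.5572 -0.1553  0.0157] 0.71 [292.0, 192.0]
side nest [ 0.6396 -0.1493  0.058 ] 0.25 [270.0, 177.0]
side cover_hinge [ 0.6379 -0.1473  0.0565] 0.6 [270.0, 178.0]
side cover_handle [ 0.6729 -0.1488  0.2438] 0.91 [260.0, 128.0]
side power_strip [0.711  0.3403 0.0018] 0.93 [171.0, 266.0]
side power_strip [ 0.479   0.2204 -0.0016] 0.57 [259.0, 266.0]
side mug [ 0.6474 -0.4093 -0.0034] 0.64 [300.0, 159.0]
side adapter [ 0.4764 -0.4307 -0.0037] 0.91 [342.0, 166.0]
side screwdriver [ 3.206e-01 -2.878e-01  1.000e-04] 0.43 [367.0, 193.0]
```

Run:
```python
import cv2
a=cv2.imread("pics/scene0.png")
cv2.imwrite("pics/a.png",cv2.resize(a[120:390,90:500],None,fx=1.95,fy=1.95,interpolation=2))
a=cv2.imread("pics/side0.png")
cv2.imwrite("pics/b.png",cv2.resize(a[90:370,110:410],None,fx=2.1,fy=2.1,interpolation=2))
```

```text
(no output)
```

View pics/a.png

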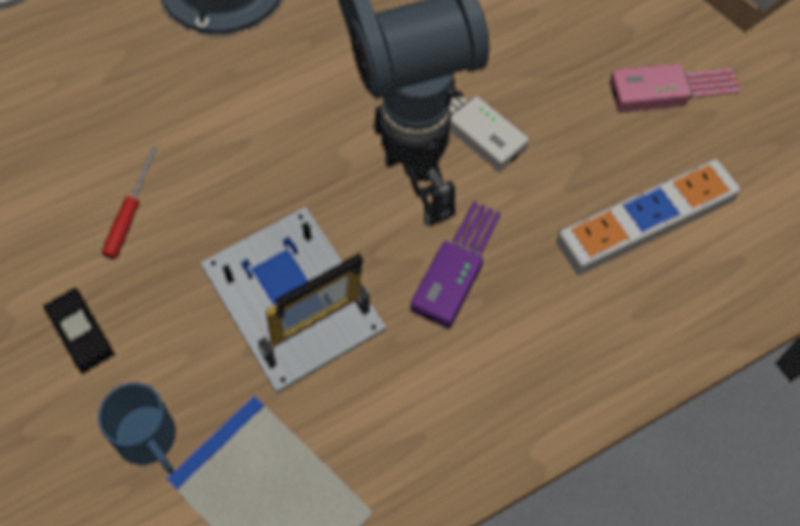

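View pics/b.png

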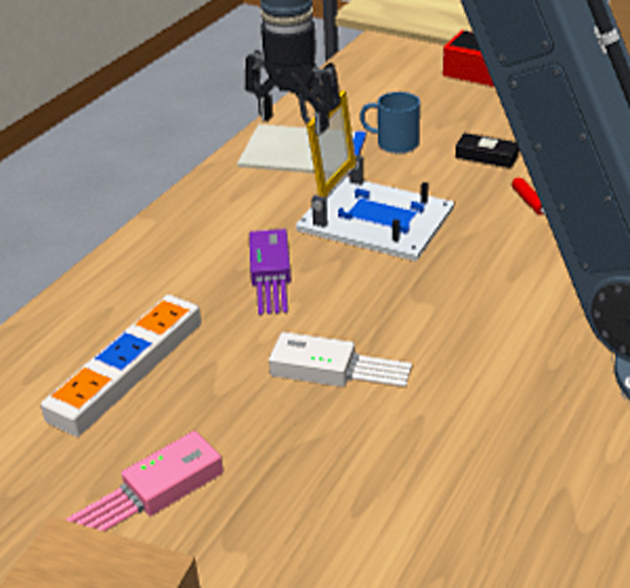

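White repeater candidates: white (338,192), pink (422,169) and purple (317,269) in the scene picture. The white one at about (0.48, 0.2175) is meant; the side view shows white with antennas toward the robot. The side view is already an enlarged crop, so I move above it for a wrist look.

Call:
jog_arm --pt "100 -1.3 2.0 0 -0.12" --pt "100 -1.3 2.0 0 -0.12" --pt "100 -1.3 2.0 0 -0.12" --pt "100 -1.3 2.0 0 -0.12" --pt "100 -1.3 2.0 0 -0.12" --pt "100 -1.3 2.0 0 -0.12" --pt "100 -1.3 2.0 0 -0.12" --pt "100 -1.3 2.0 0 -0.12"

```text
t: 1.77
tcp_pos: [0.5209, 0.1602, 0.2316]
tool_rot: [0.96, 0.281, 0.001, 0.003]
force: [0.2, -0.3, -0.4]
finger_gap: 1.002
```

Call:
jog_arm --pt "100 -1.3 2.0 0 -0.12" --pt "100 -1.3 2.0 0 -0.12" --pt "100 -1.3 2.0 0 -0.12" --pt "100 -0.5 0 0 -0.03" --pt "100 0 0 0 0" --pt "100 0 0 0 0"

```text
t: 2.27
tcp_pos: [0.4711, 0.2273, 0.2325]
tool_rot: [0.997, 0.083, 0.0, 0.002]
force: [0.4, -0.6, 0.1]
finger_gap: 1.0
```

```bash
cat >> h.py <<'E'
from scipy.spatial.transform import Rotation as R
def wrist():
    s=manip.sense();p=snapshot("wrist")
    T=np.eye(4);T[:3,:3]=R.from_quat(s["tool_rot"]).as_matrix();T[:3,3]=s["tcp_pos"]
    p["E"]=T@p["hand_eye"];return s,p
def plane(p,u,z):
    d=p["E"][:3,:3]@np.linalg.inv(p["intrinsics"])@np.array([u[0],u[1],1.]);o=p["E"][:3,3];return o+d*(z-o[2])/d[2]
def jaw(s):
    y=R.from_quat(s["tool_rot"]).as_matrix()[:,1];return np.arctan2(y[1],y[0])
def st(s):
    Z=R.from_quat(s["tool_rot"]).as_matrix()[:,2]
    print("t",round(s["t"],2),"tcp",np.round(s["tcp_pos"],4),"jaw",round(jaw(s),4),"z",np.round(Z,3),"F",np.round(s["force"],1),"gap",round(s["finger_gap"],3),"q6",round(s["q"][5],2))
E
python3 - <<'E'
from h import *
s,p=wrist();st(s);save(p,"w1.png")
for n in ("repeater","antenna_tips"):
    for d in models.pinpoint(p,n)[:3]: print(n,np.round(d["centre"],4),round(d["score"],2))
E
```

```text
t 2.27 tcp [0.4711 0.2273 0.2325] jaw -1.4042 z [ 0.    -0.004 -1.   ] F [ 0.4 -0.6  0.1] gap 1.0 q6 1.64
repeater [ 0.6622  0.0408 -0.    ] 0.88
repeater [0.4775 0.2202 0.0023] 0.79
repeater [0.348  0.186  0.0139] 0.32
antenna_tips [0.3453 0.1883 0.0153] 0.79
antenna_tips [0.5836 0.1521 0.0144] 0.69
```

View pics/w1.png

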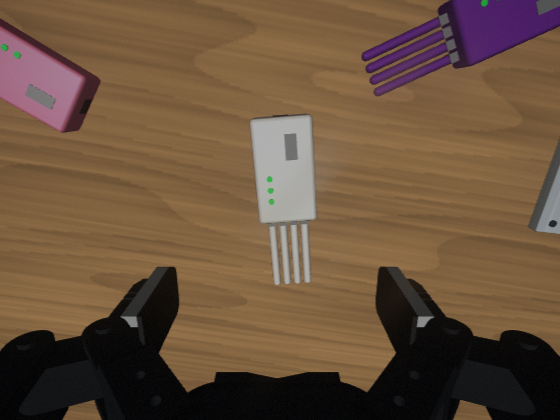

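Wrist view: the white repeater, green lights up, with box corners about (251,121), (311,115), (315,218), (261,222) and antenna tips about (276,284) to (308,282); purple and pink ones lie off to the sides. I compute its pose from the corners.

Run:
```python
from h import *
s,p=wrist()
g=p["image"].astype(int);m=((g.min(2)>150)).astype(np.uint8);m[:, :200]=0;m[:,360:]=0;m[250:]=0;m[:90]=0
m=cv2.morphologyEx(m,cv2.MORPH_OPEN,np.ones((15,15)))
m=cv2.morphologyEx(m,cv2.MORPH_CLOSE,np.ones((15,15)))
c=max(cv2.findContours(m,0,1)[0],key=cv2.contourArea)
r=cv2.boxPoints(cv2.minAreaRect(c));print(r.round(0).tolist())
for q in (r,np.array([(251,120),(311,115),(315,218),(261,222)])):
    P=np.array([plane(p,u,.034) for u in q]);print(P.round(4).tolist(),P.mean(0).round(4))
    print([round(float(np.linalg.norm(P[i]-P[i-1])),4) for i in range(4)],[round(float(np.arctan2(*(P[i]-P[i-1])[1::-1])),3) for i in range(4)])
print(plane(p,(276,284),.017),plane(p,(308,282),.017))
```

```text
[[251.0, 121.0], [308.0, 118.0], [313.0, 219.0], [256.0, 222.0]]
[[0.5241, 0.2609, 0.034], [0.536, 0.2066, 0.034], [0.4344, 0.1811, 0.034], [0.4212, 0.2404, 0.034]] [0.4789 0.2222 0.034 ]
[0.1049, 0.0556, 0.1047, 0.0608] [0.196, -1.355, -2.896, 1.79]
[[0.5247, 0.2607, 0.034], [0.5388, 0.2041, 0.034], [0.436, 0.1795, 0.034], [0.4222, 0.2353, 0.034]] [0.4804 0.2199 0.034 ]
[0.1056, 0.0584, 0.1057, 0.0575] [0.243, -1.326, -2.907, 1.813]
[0.34185123 0.20581188 0.017     ] [0.35060759 0.16890979 0.017     ]
```

Call:
jog_arm --pt "100 0.8 -0.7 -2 0.07" --pt "100 0 0 -2.8 0" --pt "100 0 0 -2.8 0" --pt "100 0 0 -2.8 0" --pt "100 0 0 -2.8 0" --pt "100 0 0 -2.8 0" --pt "100 0 0 -1.5 0" --pt "100 0 0 0 0"

```text
t: 3.13
tcp_pos: [0.4905, 0.2147, 0.0534]
tool_rot: [0.993, 0.115, 0.009, 0.002]
force: [0.1, 0.4, -0.1]
finger_gap: 1.0
```

Run:
```python
from h import *
s,p=wrist();st(s);save(p,"w2.png")
for n in ("repeater","antenna_tips"):
    for d in models.pinpoint(p,n)[:3]: print(n,np.round(d["centre"],4),round(d["score"],2))
```

```text
t 3.13 tcp [0.4905 0.2147 0.0534] jaw -1.3398 z [ 0.018 -0.001 -1.   ] F [ 0.1  0.4 -0.1] gap 1.0 q6 1.55
repeater [ 0.48    0.2204 -0.0019] 0.97
antenna_tips [0.5861 0.1526 0.0136] 0.82
```

Call:
jog_arm --pt "100 -1.1 0.5 0 0" --pt "100 0 0 -1.5 0" --pt "100 0 0 -1.5 0" --pt "100 0 0 0 0"

```text
t: 3.62
tcp_pos: [0.4843, 0.2225, 0.0329]
tool_rot: [0.993, 0.115, 0.019, 0.0]
force: [-1.0, -0.6, -0.6]
finger_gap: 1.004
```

Run:
```python
from h import *
st(manip.sense())
```

```text
t 3.62 tcp [0.4843 0.2225 0.0329] jaw -1.3403 z [ 0.037  0.003 -0.999] F [-1.  -0.6 -0.6] gap 1.004 q6 1.57
```

Call:
jog_arm --pt "100 -0.5 -0.2 -0.9 0" --pt "100 0 0 -0.9 0" --pt "100 0 0 -0.6 0" --pt "100 0 0 0 0" --pt "100 0 0 0 0"

```text
t: 4.03
tcp_pos: [0.4814, 0.2227, 0.0137]
tool_rot: [0.993, 0.116, 0.024, -0.0]
force: [-0.6, -0.4, 0.2]
finger_gap: 1.002
```

Run:
```python
from h import *
st(manip.sense()); print(manip.sense()["q"].round(3))
```

```text
t 4.03 tcp [0.4814 0.2227 0.0137] jaw -1.3385 z [ 0.047  0.006 -0.999] F [-0.6 -0.4  0.2] gap 1.002 q6 1.57
[ 0.225  0.75   1.85  -0.01   0.495  1.572]
```

Call:
jog_arm --pt "100 -0.1 -0.2 -0.8 0" --pt "100 0 0 0 0" --pt "60 0 0 0 0" --pt "50 0 0 0 0" --pt "50 0 0 0 0" --pt "50 0 0 0 0" --pt "50 0 0 0 0" --pt "50 0 0 0 0" --squeeze 40

```text
t: 4.7
tcp_pos: [0.4818, 0.2208, 0.0065]
tool_rot: [0.993, 0.116, 0.025, -0.0]
force: [0.1, 0.3, 1.1]
finger_gap: 0.714
```

Run:
```python
from h import *
st(manip.sense()); print(manip.sense()["q"].round(3))
```

```text
t 4.7 tcp [0.4818 0.2208 0.0065] jaw -1.3387 z [ 0.05   0.007 -0.999] F [0.1 0.3 1.1] gap 0.714 q6 1.57
[ 0.221  0.763  1.854 -0.01   0.474  1.569]
```

Call:
jog_arm --pt "50 0 0 1.2 0" --pt "50 0 0 2 0" --pt "50 0 0 2.5 0" --pt "50 0 0 2.5 0" --pt "50 0 0 2.5 0" --pt "50 0 0 2.5 0" --pt "50 0 0 1.5 0" --pt "50 0 0 0 0"

```text
t: 5.37
tcp_pos: [0.4773, 0.2197, 0.1559]
tool_rot: [0.993, 0.115, 0.02, 0.0]
force: [1.2, 0.0, -2.2]
finger_gap: 0.719
```

Run:
```python
from h import *
st(manip.sense()); print(manip.sense()["q"].round(3))
```

```text
t 5.37 tcp [0.4773 0.2197 0.1559] jaw -1.3396 z [ 0.04   0.004 -0.999] F [ 1.2  0.  -2.2] gap 0.719 q6 1.56
[ 0.221  0.491  1.783 -0.006  0.828  1.565]
```

Call:
jog_arm --pt "50 0.5 -1.5 0.2 -0.01" --pt "50 0.5 -3 0.1 -0.02" --pt "50 0.5 -3 0 -0.02" --pt "50 0.5 -3 0 -0.02" --pt "50 0.5 -3 0 -0.02" --pt "50 0.5 -3 0 -0.02" --pt "50 0.5 -3 0 -0.02" --pt "50 0.5 -3 0 -0.02"

```text
t: 6.03
tcp_pos: [0.5119, -0.0076, 0.1523]
tool_rot: [0.999, 0.043, 0.016, -0.001]
force: [-0.1, 0.6, -2.5]
finger_gap: 0.718
```

Call:
jog_arm --pt "50 0.5 -3 0 -0.02" --pt "50 0.5 -3 0 -0.02" --pt "50 0.5 -3 0 0" --pt "50 0.5 -3 0 0" --pt "50 0 -1.5 0 0" --pt "50 0 0 0 0" --pt "50 0 0 0 0"

```text
t: 6.62
tcp_pos: [0.5284, -0.1554, 0.142]
tool_rot: [1.0, 0.017, 0.01, -0.002]
force: [-0.8, -1.3, -2.4]
finger_gap: 0.716
```

Run:
```python
from h import *
st(manip.sense()); print(manip.sense()["q"].round(3))
s,p=wrist();save(p,"w3.png")
for n in ("repeater","nest","cover_hinge","antenna_tips","cover_handle"):
    for d in models.pinpoint(p,n)[:2]: print(n,np.round(d["centre"],4),round(d["score"],2))
```

```text
t 6.62 tcp [ 0.5284 -0.1554  0.142 ] jaw -1.5373 z [ 0.02   0.005 -1.   ] F [-0.8 -1.3 -2.4] gap 0.716 q6 1.03
[-0.496  0.546  1.717  0.018  0.862  1.029]
repeater [ 0.5233 -0.1545  0.1345] 0.91
repeater [ 6.617e-01  3.940e-02 -5.000e-04] 0.82
nest [ 0.5622 -0.1608  0.0151] 0.82
cover_hinge [ 0.6367 -0.1559  0.0556] 0.93
```

View pics/w3.png

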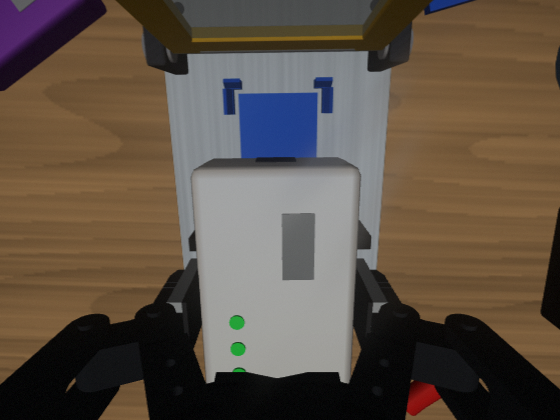

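```bash
cat > pl.py <<'E'
from h import *
def sub(row,x0,x1,sgn):
    g=row[x0:x1].astype(float);d=np.convolve(g,[1,1,0,-1,-1],'same')[2:-2]*sgn
    return x0+2+int(np.argmax(d))
def edges(p,rows,lx,rx):
    b=cv2.GaussianBlur(p["image"],(3,3),0)[:,:,2]   # blue channel: wood dark, plate light
    L=[];Rr=[]
    for v in rows:
        L.append(plane(p,(sub(b[v],*lx,1),v),.015)[:2]);Rr.append(plane(p,(sub(b[v],*rx,-1),v),.015)[:2])
    out=[]
    for a in (L,Rr):
        vx,vy,x,y=cv2.fitLine(np.array(a,np.float32),cv2.DIST_HUBER,0,.001,.001).ravel()
        out.append((np.arctan(vy/vx),x,y,y+(0.56-x)*vy/vx))
    return out
E
python3 - <<'E'
from pl import *
s,p=wrist()
e=edges(p,range(85,195,2),(155,190),(370,400));print(e)
print("width",e[0][3]-e[1][3],"mid y at x=.56",(e[0][3]+e[1][3])/2)
im=p["image"].astype(int);m=((im[:,:,2]>im[:,:,0]+60)&(im[:,:,2]>90)).astype(np.uint8);m[:60]=0;m[:,:200]=0;m[:,360:]=0
n,l,stt,c=cv2.connectedComponentsWithStats(m);print(stt[1:],c[1:])
print("top line",plane(p,(232,79),.029),plane(p,(324,78),.029))
# box upper face front corners
for z in (.17,.165,.16): print(plane(p,(196,165),z),plane(p,(357,165),z))
E
```

```text
[(np.float32(0.048195492), np.float32(0.5745041), np.float32(-0.069245875), np.float32(-0.06994545)), (np.float32(0.047940332), np.float32(0.5808966), np.float32(-0.2372788), np.float32(-0.23828137))]
width 0.16833591 mid y at x=.56 -0.15411341
[[ 318   79   17    3   50]
 [ 226   80   17    3   50]
 [ 226   89    4   26   81]
 [ 231   89   12    1   12]
 [ 317   88   14   26   58]
 [ 327   88    8   26  105]
 [ 241   94   79   64 4826]
 [ 235   96    1    1    1]
 [ 235  101    1    4    4]
 [ 329  100    1    1    1]
 [ 328  104    1    2    2]
 [ 235  106    1    2    2]
 [ 327  108    1    1    1]
 [ 327  113    1    1    1]] [[326.16        80.02      ]
 [234.16        81.02      ]
 [227.58024691 101.69135802]
 [236.5         89.        ]
 [324.93103448  96.98275862]
 [332.20952381 101.32380952]
 [280.31102362 124.93079155]
 [235.          96.        ]
 [235.         102.5       ]
 [329.         100.        ]
 [328.         104.5       ]
 [235.         106.5       ]
 [327.         108.        ]
 [327.         113.        ]]
top line [ 0.62025339 -0.11699638  0.029     ] [ 0.6233745  -0.18248568  0.029     ]
[ 0.58116021 -0.12298551  0.17      ] [ 0.58329293 -0.17865296  0.17      ]
[ 0.58032169 -0.12180184  0.165     ] [ 0.5825455  -0.17984694  0.165     ]
[ 0.57948316 -0.12061816  0.16      ] [ 0.58179807 -0.18104093  0.16      ]
```

Call:
jog_arm --pt "50 1 0 -0.5 0.005" --pt "50 1 0 -1 0.005" --pt "50 0.8 0 -1 0.005" --pt "50 0.3 0 -1 0" --pt "50 0 0 -1 0" --pt "50 0 0 -0.5 0" --pt "50 0 0 0 0" --pt "50 0 0 0 0"

```text
t: 7.63
tcp_pos: [0.5639, -0.1507, 0.0865]
tool_rot: [1.0, 0.029, 0.01, -0.002]
force: [-0.2, -0.2, -1.4]
finger_gap: 0.716
```

Run:
```python
from h import *
st(manip.sense())
s,p=wrist();save(p,"w4.png")
for n in ("repeater","nest","cover_hinge","antenna_tips"):
    for d in models.pinpoint(p,n)[:2]: print(n,np.round(d["centre"],4),round(d["score"],2))
p=snapshot("side");save(p,"s4.png",(200,100,400,250),4)
for n in ("repeater","nest","antenna_tips"):
    for d in models.pinpoint(p,n)[:2]: print(n,np.round(d["centre"],4),round(d["score"],2))
```

```text
t 7.63 tcp [ 0.5639 -0.1507  0.0865] jaw -1.5125 z [ 0.021  0.005 -1.   ] F [-0.2 -0.2 -1.4] gap 0.716 q6 1.04
repeater [ 0.5598 -0.1531  0.0799] 0.76
cover_hinge [ 0.6378 -0.1557  0.056 ] 0.57
repeater [ 0.5615 -0.1507  0.0784] 0.86
repeater [0.5307 0.483  0.0018] 0.85
nest [ 0.5577 -0.1549  0.014 ] 0.82
antenna_tips [ 0.4249 -0.1606  0.1026] 0.72
antenna_tips [0.5882 0.1535 0.0117] 0.64
```

View pics/w4.png

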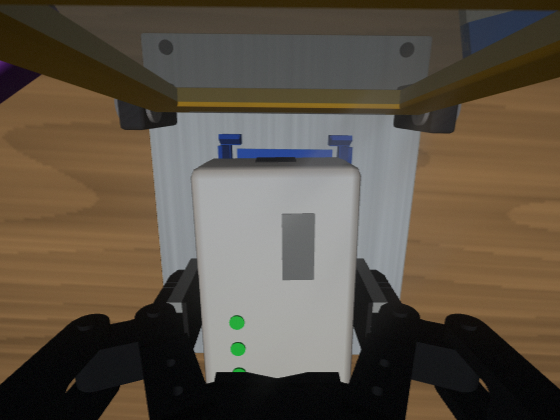

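View pics/s4.png

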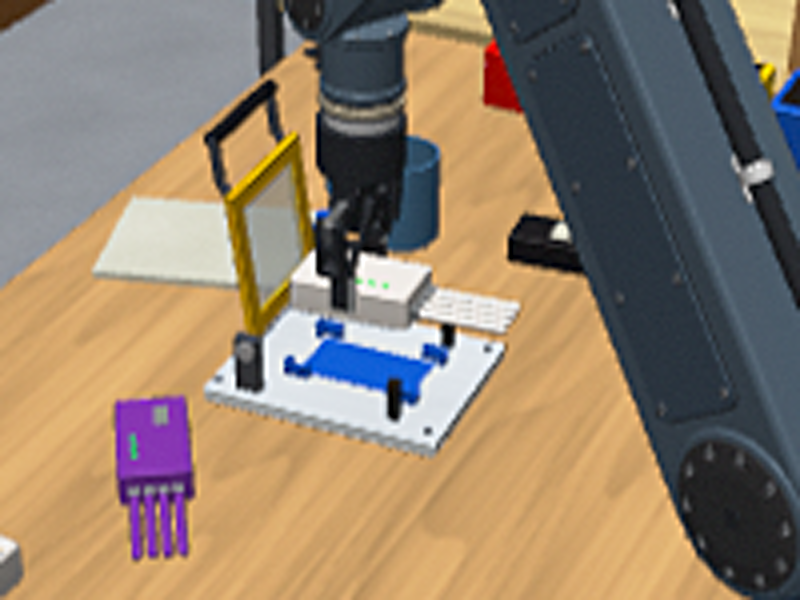

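Wrist view: the repeater is ahead of the pocket's +x stops at (230,140) and (341,140), with the plate's far end at row 36; the side view shows it above the pocket, antennas towards the open side, cover upright. I compute the plate's centre line and its end from this picture.

Run:
```python
from pl import *
s,p=wrist()
e=edges(p,range(135,255,2),(142,172),(395,425));print([np.round(i,4).tolist() for i in e])
print("width",e[0][3]-e[1][3],"mid y at x=.56",(e[0][3]+e[1][3])/2)
th=(e[0][0]+e[1][0])/2
for u in ((143,34),(286,36),(430,38)): print("plate end",u,plane(p,u,.015).round(4),"nest x=",(plane(p,u,.015)[0]-.12).round(4))
print(p["image"][25:48:1,250,2].tolist(),p["image"][25:48,320,2].tolist())
a,b=plane(p,(219,135),.029),plane(p,(352,137),.029);print("stops",a,b,(a+b)/2)
zt=s["tcp_pos"][2]-.0065+.034
a,b=plane(p,(195,168),zt),plane(p,(358,168),zt);print("box front",a.round(4),b.round(4),((a+b)/2).round(4),np.linalg.norm(a-b))
```

```text
[[0.04820000007748604, 0.578000009059906, -0.06920000165700912, -0.07010000199079514], [0.04809999838471413, 0.588100016117096, -0.23680000007152557, -0.23819999396800995]]
width 0.16805205 mid y at x=.56 -0.15414226
plate end (143, 34) [ 0.6742 -0.0662  0.015 ] nest x= 0.5542
plate end (286, 36) [ 0.6779 -0.1491  0.015 ] nest x= 0.5579
plate end (430, 38) [ 0.6817 -0.2326  0.015 ] nest x= 0.5617
[58, 59, 59, 57, 58, 56, 58, 57, 58, 58, 59, 62, 79, 80, 81, 83, 85, 83, 83, 85, 82, 83, 84] [57, 57, 59, 57, 59, 57, 59, 58, 58, 58, 56, 58, 68, 79, 80, 80, 81, 80, 82, 81, 83, 84, 80]
stops [ 0.62029957 -0.11323178  0.029     ] [ 0.6237102  -0.19107765  0.029     ] [ 0.62200489 -0.15215471  0.029     ]
box front [ 0.6155 -0.1194  0.1155] [ 0.6188 -0.1755  0.1155] [ 0.6171 -0.1475  0.1155] 0.05618855094864009
```

Call:
jog_arm --pt "50 -0.4 -0.4 -0.3 -0.01" --pt "50 0 0 -0.8 0" --pt "50 0 0 -0.8 0" --pt "50 0 0 -0.8 0" --pt "50 0 0 0 0" --pt "50 0 0 0 0"

```text
t: 8.63
tcp_pos: [0.5601, -0.1558, 0.058]
tool_rot: [1.0, 0.023, 0.012, -0.001]
force: [0.9, 0.1, -0.9]
finger_gap: 0.716
```

Run:
```python
from h import *
st(manip.sense())
```

```text
t 8.63 tcp [ 0.5601 -0.1558  0.058 ] jaw -1.5241 z [ 0.024  0.003 -1.   ] F [ 0.9  0.1 -0.9] gap 0.716 q6 1.04
```

Call:
jog_arm --pt "50 0 0.1 -0.8 0" --pt "50 0 0 -0.8 0" --pt "50 0 0 -0.6 0" --pt "50 0 0 0 0" --pt "50 0 0 0 0"

```text
t: 9.05
tcp_pos: [0.5599, -0.1543, 0.0327]
tool_rot: [1.0, 0.023, 0.011, -0.002]
force: [-0.2, 0.0, -1.7]
finger_gap: 0.714
```

Run:
```python
from h import *
st(manip.sense())
```

```text
t 9.05 tcp [ 0.5599 -0.1543  0.0327] jaw -1.5238 z [ 0.022  0.004 -1.   ] F [-0.2  0.  -1.7] gap 0.714 q6 1.04
```

Bottom is at about 26 mm, already inside the lead-in, with no contact force. I continue down.

Call:
jog_arm --pt "50 0 0 -0.5 0" --pt "50 0 0 -0.4 0" --pt "50 0 0 0 0" --pt "50 0 0 0 0"

```text
t: 9.38
tcp_pos: [0.5603, -0.1544, 0.023]
tool_rot: [1.0, 0.024, 0.012, -0.001]
force: [-0.1, 0.2, -0.3]
finger_gap: 0.718
```

Run:
```python
from h import *
st(manip.sense())
```

```text
t 9.38 tcp [ 0.5603 -0.1544  0.023 ] jaw -1.5237 z [ 0.023  0.003 -1.   ] F [-0.1  0.2 -0.3] gap 0.718 q6 1.04
```

Call:
jog_arm --pt "50 0 0 -0.1 0" --pt "75 0 0 0 0" --pt "82 0 0 0 0" --pt "95 0 0 0 0" --pt "95 0 0 0 0" --pt "95 0 0 0 0"

```text
t: 9.88
tcp_pos: [0.5618, -0.1552, 0.0241]
tool_rot: [1.0, 0.024, 0.014, -0.0]
force: [-0.1, -0.0, -0.7]
finger_gap: 0.954
```

Run:
```python
from h import *
st(manip.sense())
for c in ("scene","side"):
    p=snapshot(c)
    for n in ("repeater","antenna_tips","cover_handle"):
        for d in models.pinpoint(p,n)[:3]: print(c,n,np.round(d["centre"],4),round(d["score"],2))
```

```text
t 9.88 tcp [ 0.5618 -0.1552  0.0241] jaw -1.5236 z [ 0.027  0.001 -1.   ] F [-0.1 -0.  -0.7] gap 0.954 q6 1.04
scene repeater [0.6604 0.0354 0.0021] 0.96
scene repeater [ 0.5322  0.4823 -0.005 ] 0.83
scene repeater [ 0.5577 -0.1579  0.0142] 0.82
scene antenna_tips [ 0.418  -0.1654  0.0274] 0.86
scene antenna_tips [0.5791 0.1547 0.0159] 0.86
scene antenna_tips [0.5837 0.6099 0.0163] 0.82
scene cover_handle [ 0.6713 -0.148   0.2393] 0.57
side repeater [ 0.5584 -0.1578  0.0134] 0.76
side repeater [0.6631 0.0373 0.0007] 0.68
side repeater [5.309e-01 4.805e-01 2.000e-04] 0.56
side antenna_tips [0.5889 0.151  0.0156] 0.84
side antenna_tips [0.5793 0.6154 0.0103] 0.76
side antenna_tips [ 0.4222 -0.1645  0.0314] 0.56
side cover_handle [ 0.676  -0.1512  0.2424] 0.61
```

Call:
jog_arm --pt "95 0 0 0.8 0" --pt "95 0 0 1.5 0" --pt "95 -0.2 0 2.5 0" --pt "95 -0.5 0 3 0" --pt "95 -0.5 0 3 0" --pt "95 -0.5 0 3 0" --pt "95 -0.5 0 2 0" --pt "95 0 0 0 0"

```text
t: 10.95
tcp_pos: [0.536, -0.1538, 0.1894]
tool_rot: [1.0, 0.024, 0.011, -0.002]
force: [0.7, -0.8, 0.0]
finger_gap: 0.948
```

Run:
```python
from h import *
s,p=wrist();st(s);save(p,"w5.png")
for n in ("repeater","antenna_tips","nest"):
    for d in models.pinpoint(p,n)[:2]: print(n,np.round(d["centre"],4),round(d["score"],2))
```

```text
t 10.95 tcp [ 0.536  -0.1538  0.1894] jaw -1.5235 z [ 0.022  0.004 -1.   ] F [ 0.7 -0.8  0. ] gap 0.948 q6 1.03
repeater [0.6622 0.0391 0.002 ] 0.83
repeater [ 0.557  -0.1552  0.0156] 0.6
antenna_tips [ 0.4205 -0.1649  0.0317] 0.82
nest [ 0.6529 -0.4062  0.0017] 0.54
nest [ 0.4809 -0.4332  0.0023] 0.38
```

View pics/w5.png

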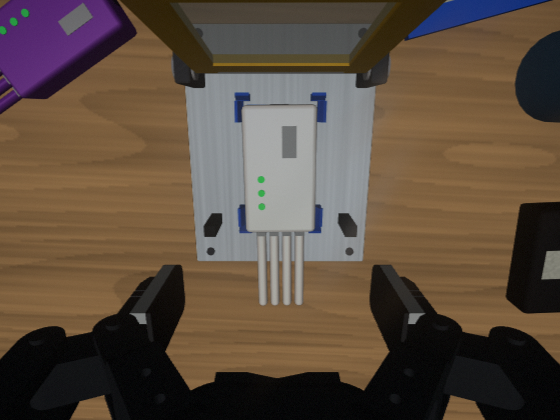

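The repeater sits between the blue stops at (240,105), (318,105), (242,218) and (318,218), with its antennas over the open side. Now to the handle.

Call:
jog_arm --pt "60 0 0 2 0.1" --pt "60 0 0 2.2 0.12" --pt "60 0 0 2.2 0.12" --pt "60 0 0 2.2 0.12" --pt "60 0 0 2.2 0.12" --pt "60 0 0 2.2 0.12" --pt "60 0 0 2.2 0.12" --pt "60 0 0 2 0.12"

```text
t: 11.82
tcp_pos: [0.5247, -0.1476, 0.3406]
tool_rot: [0.872, 0.49, -0.016, -0.017]
force: [-0.4, -0.0, 0.0]
finger_gap: 0.6
```

Call:
jog_arm --pt "60 0 0 0 0.12" --pt "60 0 0 0 0.12" --pt "60 0 0 0 0.12" --pt "60 0 0 0 0.12" --pt "60 0 0 0 0.12" --pt "60 0 0 0 0" --pt "60 0 0 0 0"

```text
t: 12.4
tcp_pos: [0.5255, -0.1471, 0.3325]
tool_rot: [0.679, 0.734, -0.022, -0.019]
force: [0.1, 0.4, 0.4]
finger_gap: 0.601
```

Run:
```python
from h import *
s,p=wrist();st(s);save(p,"w6.png")
for n in ("cover_handle","cover_hinge"):
    for d in models.pinpoint(p,n)[:2]: print(n,np.round(d["centre"],4),round(d["score"],2))
```

```text
t 12.4 tcp [ 0.5255 -0.1471  0.3325] jaw 0.0782 z [-0.058 -0.007 -0.998] F [0.1 0.4 0.4] gap 0.601 q6 -0.53
cover_handle [ 0.6751 -0.1482  0.2426] 0.91
cover_hinge [ 0.6395 -0.1536  0.0533] 0.77
```

Call:
jog_arm --pt "60 1.5 0 0 -0.03" --pt "60 2.5 0 0 0" --pt "60 2.5 0 0 0" --pt "60 2.5 0 0 0" --pt "60 2.5 0 0 0" --pt "60 2 0 0 0" --pt "60 1 0 0 0" --pt "60 0 0 0 0"

```text
t: 13.22
tcp_pos: [0.6755, -0.1473, 0.3313]
tool_rot: [0.695, 0.718, -0.023, -0.02]
force: [-0.9, -0.1, -0.5]
finger_gap: 0.597
```

Run:
```python
from h import *
s,p=wrist();st(s)
for n in ("cover_handle","cover_hinge"):
    for d in models.pinpoint(p,n)[:2]: print(n,np.round(d["centre"],4),round(d["score"],2))
```

```text
t 13.22 tcp [ 0.6755 -0.1473  0.3313] jaw 0.0324 z [-0.06  -0.004 -0.998] F [-0.9 -0.1 -0.5] gap 0.597 q6 -0.4
cover_handle [ 0.6751 -0.1448  0.2429] 0.58
```

Call:
jog_arm --pt "60 -0.2 -0.1 -1.5 0.015" --pt "60 0 0 -1.8 0" --pt "60 0 0 -1.8 0" --pt "60 0 0 -1.8 0" --pt "60 0 0 -1 0" --pt "60 0 0 0 0" --pt "60 0 0 0 0"

```text
t: 13.95
tcp_pos: [0.6645, -0.1489, 0.2553]
tool_rot: [0.692, 0.722, -0.023, -0.02]
force: [0.5, 0.3, 1.2]
finger_gap: 0.601
```

Run:
```python
from h import *
st(manip.sense());p=snapshot("side");save(p,"s7.png",(210,90,330,210),5)
for d in models.pinpoint(p,"cover_handle")[:2]: print(np.round(d["centre"],4),round(d["score"],2))
```

```text
t 13.95 tcp [ 0.6645 -0.1489  0.2553] jaw 0.0425 z [-0.061 -0.007 -0.998] F [0.5 0.3 1.2] gap 0.601 q6 -0.41
[ 0.6785 -0.1501  0.2449] 0.96
```

View pics/s7.png

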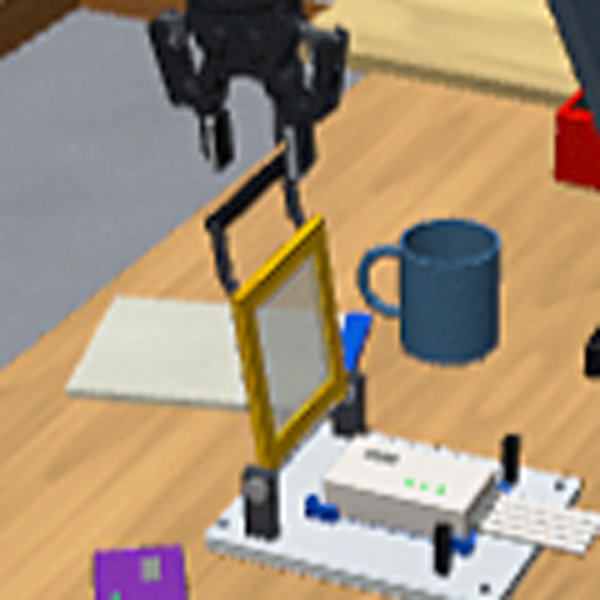

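The side view shows the open fingers just above the bar (about (250,190) in the crop), straddling it; the repeater lies seated. I correct x and lower.

Call:
jog_arm --pt "60 1.1 0 0 0" --pt "60 0.1 0 -1 0" --pt "60 0.1 0 -1.2 0" --pt "60 0.1 0 -0.8 0" --pt "60 0 0 0 0" --pt "60 0 0 0 0"

```text
t: 14.55
tcp_pos: [0.6803, -0.1497, 0.2277]
tool_rot: [0.692, 0.722, -0.022, -0.016]
force: [1.0, 0.3, 0.1]
finger_gap: 0.6
```

Run:
```python
from h import *
st(manip.sense())
```

```text
t 14.55 tcp [ 0.6803 -0.1497  0.2277] jaw 0.0422 z [-0.053 -0.01  -0.999] F [1.  0.3 0.1] gap 0.6 q6 -0.4
```

Call:
jog_arm --pt "60 -0.4 0 -0.5 0" --pt "40 0 0 0 0" --pt "25 0 0 0 0" --pt "10 0 0 0 0" --pt "10 0 0 0 0" --pt "10 0 0 0 0" --pt "10 0 0 0 0" --pt "10 0 0 0 0" --squeeze 30

```text
t: 15.22
tcp_pos: [0.6748, -0.1495, 0.2217]
tool_rot: [0.692, 0.722, -0.022, -0.016]
force: [-0.4, -0.9, -1.2]
finger_gap: 0.151
```

Run:
```python
from h import *
st(manip.sense())
```

```text
t 15.22 tcp [ 0.6748 -0.1495  0.2217] jaw 0.0424 z [-0.055 -0.01  -0.998] F [-0.4 -0.9 -1.2] gap 0.151 q6 -0.4
```

```bash
cat > arc.py <<'E'
from h import *
import sys
d=float(sys.argv[1]);n=int(sys.argv[2])
s=manip.sense();st(s)
Z=R.from_quat(s["tool_rot"]).as_matrix()[:,2]
b=s["tcp_pos"]-.0187*Z
c,sn=np.cos(.048),np.sin(.048)
u=(b[0]-.638)*c+(b[1]+.1506)*sn; v=-(b[0]-.638)*sn+(b[1]+.1506)*c; w=b[2]-.058
ph=np.arctan2(w,-u);print("phase",ph,"cover",ph-.064,"r",np.hypot(u,w),"v",v)
q=ph
k=np.hypot(u,w)
for i in range(n):
    q2=max(q-d,.064);k2=k+(.1874-k)*.3
    du=-(k2*np.cos(q2)-k*np.cos(q));dw=k2*np.sin(q2)-k*np.sin(q)
    print([10,round(100*du*c,2),round(100*du*sn,2),round(100*dw,2),0]);q=q2;k=k2
E
python3 arc.py .06 8
```

```text
t 15.22 tcp [ 0.6748 -0.1495  0.2217] jaw 0.0424 z [-0.055 -0.01  -0.998] F [-0.4 -0.9 -1.2] gap 0.151 q6 -0.4
phase 1.7754178909392153 cover 1.7114178909392153 r 0.18623554647497728 v -0.0005534866743545908
[10, np.float64(-1.09), np.float64(-0.05), np.float64(0.23), 0]
[10, np.float64(-1.11), np.float64(-0.05), np.float64(0.15), 0]
[10, np.float64(-1.12), np.float64(-0.05), np.float64(0.08), 0]
[10, np.float64(-1.12), np.float64(-0.05), np.float64(0.01), 0]
[10, np.float64(-1.12), np.float64(-0.05), np.float64(-0.06), 0]
[10, np.float64(-1.11), np.float64(-0.05), np.float64(-0.13), 0]
[10, np.float64(-1.1), np.float64(-0.05), np.float64(-0.2), 0]
[10, np.float64(-1.09), np.float64(-0.05), np.float64(-0.27), 0]
```

Call:
jog_arm --pt "10 -0.8 0 0.2 0" --pt "10 -1.1 -0.05 0.15 0" --pt "10 -1.1 -0.05 0.1 0" --pt "10 -1.1 -0.05 0 0" --pt "10 -1.1 -0.05 0 0" --pt "10 -1.1 -0.05 -0.1 0" --pt "10 -1.1 -0.05 -0.2 0" --pt "10 -1.1 -0.05 -0.25 0"

```text
t: 15.88
tcp_pos: [0.5948, -0.1535, 0.2228]
tool_rot: [0.692, 0.722, -0.014, -0.005]
force: [3.1, -0.1, -4.1]
finger_gap: 0.149
```

```bash
python3 arc.py .06 8
```

```text
t 15.88 tcp [ 0.5948 -0.1535  0.2228] jaw 0.0429 z [-0.027 -0.013 -1.   ] F [ 3.1 -0.1 -4.1] gap 0.149 q6 -0.46
phase 1.3419155865773866 cover 1.2779155865773866 r 0.18841537584043172 v -0.0005743487630652639
[10, np.float64(-1.08), np.float64(-0.05), np.float64(-0.32), 0]
[10, np.float64(-1.06), np.float64(-0.05), np.float64(-0.37), 0]
[10, np.float64(-1.04), np.float64(-0.05), np.float64(-0.43), 0]
[10, np.float64(-1.01), np.float64(-0.05), np.float64(-0.49), 0]
[10, np.float64(-0.98), np.float64(-0.05), np.float64(-0.54), 0]
[10, np.float64(-0.95), np.float64(-0.05), np.float64(-0.6), 0]
[10, np.float64(-0.91), np.float64(-0.04), np.float64(-0.66), 0]
[10, np.float64(-0.87), np.float64(-0.04), np.float64(-0.71), 0]
```

Call:
jog_arm --pt "10 -1.1 -0.05 -0.35 0" --pt "10 -1.05 -0.05 -0.4 0" --pt "10 -1.05 -0.05 -0.45 0" --pt "10 -1.0 -0.05 -0.5 0" --pt "10 -1.0 -0.05 -0.55 0" --pt "10 -0.95 -0.05 -0.6 0" --pt "10 -0.9 -0.05 -0.65 0" --pt "10 -0.85 -0.05 -0.7 0"

```text
t: 16.55
tcp_pos: [0.5198, -0.1571, 0.1879]
tool_rot: [0.693, 0.721, -0.004, 0.008]
force: [0.3, 1.1, 1.8]
finger_gap: 0.149
```

```bash
python3 arc.py .06 8
```

```text
t 16.55 tcp [ 0.5198 -0.1571  0.1879] jaw 0.0407 z [ 0.007 -0.017 -1.   ] F [0.3 1.1 1.8] gap 0.149 q6 -0.52
phase 0.8977587216645948 cover 0.8337587216645947 r 0.19003035154957337 v -0.0005283778008286569
[10, np.float64(-0.82), np.float64(-0.04), np.float64(-0.8), 0]
[10, np.float64(-0.78), np.float64(-0.04), np.float64(-0.82), 0]
[10, np.float64(-0.74), np.float64(-0.04), np.float64(-0.86), 0]
[10, np.float64(-0.69), np.float64(-0.03), np.float64(-0.89), 0]
[10, np.float64(-0.65), np.float64(-0.03), np.float64(-0.92), 0]
[10, np.float64(-0.59), np.float64(-0.03), np.float64(-0.96), 0]
[10, np.float64(-0.54), np.float64(-0.03), np.float64(-0.99), 0]
[10, np.float64(-0.48), np.float64(-0.02), np.float64(-1.02), 0]
```

Call:
jog_arm --pt "10 -0.85 -0.05 -0.75 0" --pt "10 -0.8 -0.05 -0.8 0" --pt "10 -0.75 -0.05 -0.85 0" --pt "10 -0.7 -0.05 -0.9 0" --pt "10 -0.65 -0.05 -0.9 0" --pt "10 -0.6 -0.03 -0.95 0" --pt "10 -0.55 -0.03 -0.95 0" --pt "10 -0.45 -0.02 -0.8 0"

```text
t: 17.22
tcp_pos: [0.4697, -0.1598, 0.1246]
tool_rot: [0.694, 0.72, 0.004, 0.02]
force: [3.3, 2.9, -1.4]
finger_gap: 0.146
```

```bash
python3 arc.py .04 8
```

```text
t 17.22 tcp [ 0.4697 -0.1598  0.1246] jaw 0.0376 z [ 0.035 -0.023 -0.999] F [ 3.3  2.9 -1.4] gap 0.146 q6 -0.59
phase 0.4668350562125076 cover 0.4028350562125076 r 0.18946191927788283 v -0.0006706972829126582
[10, np.float64(-0.27), np.float64(-0.01), np.float64(-0.71), 0]
[10, np.float64(-0.26), np.float64(-0.01), np.float64(-0.71), 0]
[10, np.float64(-0.24), np.float64(-0.01), np.float64(-0.71), 0]
[10, np.float64(-0.22), np.float64(-0.01), np.float64(-0.72), 0]
[10, np.float64(-0.2), np.float64(-0.01), np.float64(-0.72), 0]
[10, np.float64(-0.17), np.float64(-0.01), np.float64(-0.73), 0]
[10, np.float64(-0.15), np.float64(-0.01), np.float64(-0.74), 0]
[10, np.float64(-0.12), np.float64(-0.01), np.float64(-0.74), 0]
```

Call:
jog_arm --pt "10 -0.3 0 -0.7 0" --pt "10 -0.25 0 -0.7 0" --pt "10 -0.25 0 -0.7 0" --pt "10 -0.2 0 -0.7 0" --pt "10 -0.2 0 -0.7 0" --pt "10 -0.15 0 -0.7 0" --pt "10 -0.15 0 -0.7 0" --pt "10 -0.1 0 -0.5 0"

```text
t: 17.88
tcp_pos: [0.4539, -0.1607, 0.0696]
tool_rot: [0.694, 0.72, 0.005, 0.025]
force: [1.1, 1.3, 0.7]
finger_gap: 0.149
```

```bash
python3 arc.py .03 5
```

```text
t 17.88 tcp [ 0.4539 -0.1607  0.0696] jaw 0.0379 z [ 0.043 -0.027 -0.999] F [1.1 1.3 0.7] gap 0.149 q6 -0.61
phase 0.16222583727202136 cover 0.09822583727202136 r 0.1875647625442029 v -0.0007005204029610392
[10, np.float64(-0.08), np.float64(-0.0), np.float64(-0.56), 0]
[10, np.float64(-0.06), np.float64(-0.0), np.float64(-0.56), 0]
[10, np.float64(-0.05), np.float64(-0.0), np.float64(-0.56), 0]
[10, np.float64(-0.01), np.float64(-0.0), np.float64(-0.15), 0]
[10, np.float64(0.0), np.float64(0.0), np.float64(-0.0), 0]
```

Call:
jog_arm --pt "10 -0.05 0 -0.5 0" --pt "10 -0.05 0 -0.5 0" --pt "10 -0.05 0 -0.5 0" --pt "10 0 0 -0.4 0" --pt "10 0 0 -0.3 0" --pt "10 0 0 0 0"

```text
t: 18.38
tcp_pos: [0.4529, -0.1614, 0.0539]
tool_rot: [0.693, 0.721, 0.005, 0.028]
force: [1.2, 1.8, -3.7]
finger_gap: 0.148
```

```bash
python3 arc.py .03 1
```

```text
t 18.38 tcp [ 0.4529 -0.1614  0.0539] jaw 0.0405 z [ 0.048 -0.032 -0.998] F [ 1.2  1.8 -3.7] gap 0.148 q6 -0.61
phase 0.07788979065049476 cover 0.013889790650494754 r 0.18687285191964853 v -0.0012236015661898497
[10, np.float64(-0.03), np.float64(-0.0), np.float64(-0.26), 0]
```

Call:
jog_arm --pt "10 0 0 -0.3 0" --pt "10 0 0 -0.3 0" --pt "10 0 0 -0.3 0" --pt "10 0 0 -0.2 0"

```text
t: 18.72
tcp_pos: [0.453, -0.1615, 0.0529]
tool_rot: [0.692, 0.721, 0.005, 0.032]
force: [-1.5, 1.2, 14.0]
finger_gap: 0.15
```

```bash
python3 arc.py .03 1
```

```text
t 18.72 tcp [ 0.453  -0.1615  0.0529] jaw 0.0428 z [ 0.054 -0.037 -0.998] F [-1.5  1.2 14. ] gap 0.15 q6 -0.61
phase 0.07258133930472802 cover 0.008581339304728014 r 0.18681951389213775 v -0.0012287888695013197
[10, np.float64(-0.03), np.float64(-0.0), np.float64(-0.16), 0]
```

On the stop (14 N upwards, no more travel). Release and go straight up.

Call:
jog_arm --pt "18 0 0 0 0" --pt "25 0 0 0 0" --pt "40 0 0 0 0" --pt "40 0 0 0 0" --pt "40 0 0 0 0"

```text
t: 19.13
tcp_pos: [0.4525, -0.1616, 0.0523]
tool_rot: [0.692, 0.721, 0.005, 0.032]
force: [-0.2, -0.4, -0.2]
finger_gap: 0.399
```

Call:
jog_arm --pt "40 0 0 0.6 0" --pt "40 0 0 1 0" --pt "40 0 0 1.5 0" --pt "40 0 0 2 0" --pt "40 0 0 2.5 0" --pt "40 0 0 2.5 0" --pt "40 0 0 2 0" --pt "40 0 0 0 0"

```text
t: 19.8
tcp_pos: [0.4494, -0.16, 0.1751]
tool_rot: [0.692, 0.721, 0.004, 0.026]
force: [0.7, 0.2, -0.3]
finger_gap: 0.399
```

Run:
```python
from h import *
st(manip.sense());p=snapshot("side");save(p,"s8.png",(210,90,350,210),5)
for n in ("cover_handle","repeater","antenna_tips","mug","adapter","screwdriver","power_strip"):
    for d in models.pinpoint(p,n)[:3]: print(n,np.round(d["centre"],4),round(d["score"],2))
```

```text
t 19.8 tcp [ 0.4494 -0.16    0.1751] jaw 0.0411 z [ 0.042 -0.03  -0.999] F [ 0.7  0.2 -0.3] gap 0.399 q6 -0.61
cover_handle [ 0.4566 -0.1591  0.0696] 0.58
repeater [6.624e-01 3.530e-02 2.000e-04] 0.75
repeater [ 0.5294  0.481  -0.0023] 0.71
repeater [ 0.5578 -0.1589  0.0159] 0.51
antenna_tips [0.5891 0.1569 0.0134] 0.98
antenna_tips [0.581  0.6146 0.0126] 0.97
antenna_tips [ 0.4196 -0.1613  0.0315] 0.69
mug [ 0.6502 -0.4098 -0.0025] 0.69
adapter [ 0.4801 -0.4279 -0.0012] 0.6
power_strip [ 0.7089  0.341  -0.0008] 0.56
power_strip [ 0.5567 -0.16    0.0138] 0.39
```

View pics/s8.png

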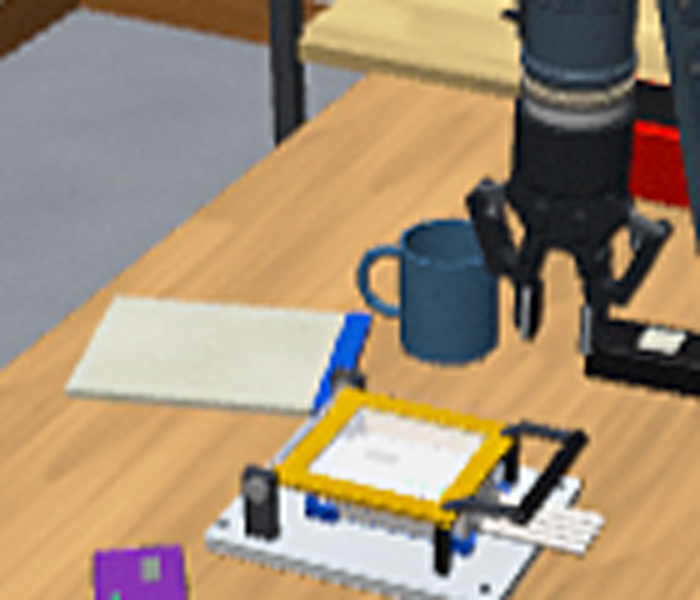

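The cover is down flat on its rests, the repeater lies under the window with its antennas out over the open side, and the gripper is clear. Handing in.

```bash
python3 -c "
from h import *
print(workorder.sign_off())"
```

```text
the job is handed in; nothing more can be done
None
```

The job is done and handed in at about 20 s of the 64 s. The white repeater is in the pocket, lights up, antennas out over the open side. The cover was lowered in the grip onto its stop and released.

**Repeater:** The wrist picture showed it between all four blue stops. From the wrist picture and the plate edges it lies within about 1–2 mm of the pocket centre. The side and scene networks put it 3–5 mm off in y, partly because they disagree by their usual few millimetres. The last side view still shows it in place under the window.

**Cover:** At the stop the bar took 14 N upwards with no more travel. The arm pose gave about 0.01 rad, and the bar was found at 70 mm height, as expected for closed. After release the gripper rose clear to 175 mm, with no contact force.

**Other things:** The mug, adapter and power strip were found within about 5 mm of where they started. The networks did not report the screwdriver in the last picture, so I did not check it again. The arm never went near it.

**Disagreement on the way:** The tool tilted by up to about 0.07 rad while moving, which the row commands could not correct. It did not matter for either grip.

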